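Hold the bolt head behind the guard bracket

TASK

A nut runner is driving the nut on the yellow bracket of the sorting table, and the bolt is turning round with it. Clear the brass valve body off the top of the gap behind the bracket and put it in the grey bin, then reach down into the gap, take the hidden hexagon bolt head between both fingers and hold it so that it no longer turns; finish while still gripping it there. Leave the other loose pieces of scrap where they lie.

Things in the scene. Friction and masses are not known exactly. Their poses are not given: they have to be found in the camera images.
- mount: fixed guard mount; origin on the table straight under the bolt head's centre; x along the bolt from bracket to rail, z up. Yellow upright bracket plate: faces at x = -27 and -19 mm, 90 mm wide in y, top at z = 100 mm. Plain steel upright rail, same width and height: faces at x = 35 and 41 mm. Floor plate 110 mm wide, 8 mm thick
- gap (a point): centre of the 54 mm wide gap between bracket and rail, level with their tops (100 mm above the table, mount x = 8 mm). The gap is open above and at both y ends
- runner (a point): middle of the blue nut runner, 44 mm thick, top 97 mm above the table, fixed in a cradle in line with the bolt. With its dark socket and the nut it fills mount x from -28 to -230 mm, on the robot side of the bracket
- bolt_head (a point): centre of the steel hexagon bolt head in the gap, 75 mm above the table, 25 mm below the tops of bracket and rail. It is 24 mm across flats, 28 mm across corners and 18 mm long (mount x from -9 to 9 mm), on a 16 mm thick shank. Its x axis is the bolt axis (mount x); its y axis is normal to a pair of flats and turns with the bolt
- bolt (a joint): turn of the bolt about mount x, rad. At 0 a pair of flats faces mount +y and -y; positive turns +y towards up; flats repeat every 1.047 rad. Left alone it grows steadily by about 0.075 rad/s, driven by about 0.15 N m and stiffly damped (2 N m per rad/s); it stays driven while held
- valve_center (a point): centre of the loose brass valve body, a flat-bottomed block 110 mm long (its x axis), 30 mm wide (34 mm at the end collars, which start 37 mm from the centre), 24 mm high, 0.2 to 0.4 kg. It lies flat across the tops of bracket and rail, over the bolt head, long axis nearly along mount x
- bin: fixed grey open scrap bin, 200 mm (its x) by 180 mm (y) by 70 mm high outside, walls and floor 5 mm, empty; origin under its centre, on the table
- reducer: small brass pipe reducer standing on end, 40 mm across its foot, 36 mm tall; bystander on the table behind the steel rail; origin under its centre
- coupling: steel coupling with a green collar, 44 mm across, 36 mm tall; bystander; origin under its centre
- bignut: large dark steel hexagon nut lying flat, 36 mm across flats, 24 mm tall; bystander on the robot side of the bin; origin under its centre

How it is judged:
By the outcome, as a careful person would: the job done as asked, in the order asked, and still so for the second after the job is handed in, while the arm keeps its last pose, push and grip.
It also fails if it takes over 43 s, if anything falls off the work surface, if the arm or the gripper's body presses on something with over 40 N, if the wrist force passes 120 N, or if a joint passes its speed limit or range.

ROBOT

A 6-joint arm with a two-finger parallel gripper is mounted at the origin on the work surface. World frame = base frame: x ahead of the robot, y to its left, z up, the work surface at z = 0. Lengths are in m, angles in rad, forces in N, time in s.
With the tool pointing down it reaches from about 0.35 to 0.85 m from the base axis. Payload 8.1 kg.
Tool frame: the origin (TCP) lies at the very end of the fingers, on their centre line; the grasp point (between the pads) lies 19 mm behind it; z points along the fingers, x is the direction in which the jaws open and shut, and the axes are right-handed (so a half turn about z gives the same grasp; the last joint's range is limited). The gripper opens to 93 mm and grips with 3 to 60 N. Pads are 15 mm wide; open, the fingers measure 128 mm over their backs; the gripper's body (75 mm by 188 mm) begins 65 mm behind the grasp point.
Start: joints at [-1.25, 0.13, 1.488, -0, 1.523, -0.085], TCP at [0.237, -0.551, 0.219] pointing down, gripper open.
Joint ranges: [-2.96, 2.96], [-0.89, 2.26], [0.02, 2.5], [-1.34, 4.48], [0, 2.73], [-2.66, 2.66]. Speed limits (rad/s): [2.39, 2.39, 2.79, 3.14, 3.14, 3.14].

INTERFACE

Orientations are given as a rotation vector (axis times angle).
In Python, from plant import robot gives the robot as it stands. The module is installed in compiled form; this text tells all that it offers.
- The arm moves only by the tool jog_arm, never from a script. Its argument "commands" is one flat list of numbers, 5 for each row, row after row: the gripper's target within -1 to 1 (shut at 1, half-way at 0, fully open at -1), then the shift along the tool's x, y, z in m, then the turn about the tool's z in degrees. A call has 1 to 20 rows; each row shifts and turns the commanded pose from where the row before left it, along the tool's axes as they then stand; what a row does not reach is not made up. A row lasts 1/12 s, in which the tool goes at most 41.7 mm and 7.16 degrees, less where a joint would pass 70% of its speed; a pose out of reach is approached as far as the arm can. A call is refused whole if a number of a shift passes 0.0417 or a number of a turn 7.16, either way. A call with a gripper value outside its range is refused whole. The fingers move at their own pace and stop on an object; "grip_force" is the grip in N (left out, the last holds). Time passes only in rows, so rows that do not move let the fingers close. It gives the time, the measured TCP pose, the force and the opening at its end, in the units of the state.
- robot.read_state(): the state, without advancing time (a new reading comes with each control period).
- robot.read_camera(name): name is "scene" or "top" or "wrist"; returns a dict with "img" (384x512x3 uint8, blue, green, red), "vfov" (degrees; the focal length in pixels is half the picture's height over the tangent of half this angle, whatever the lens; pixels are square), "cx", "cy" (the principal point, pixels), "extrinsics" (4x4, takes a point from world to camera coordinates). Camera axes: x right, y down, z forward; pixel columns grow to the right and rows downward; lengths in m; the calibration is good to about 2 mm. A picture is of the moment at which its call begins. There is no depth.
- robot.close_job(): hands the job in, once; it reports no verdict.
Trained networks look in a picture, given as the dict that the camera call returned (one of the last four; its "shot" number tells which), for a name from the list of things; names that differ only in an ending like _2 or _b are one class to them, and where a whole thing is asked for, a point or a joint stands for the part that bears it (a point fixed in the world has none). Each returns a list of dicts, best first, with "score" (0 to 1); they miss things now and then, are a little off and sometimes report something else, mostly with a low value. They report only what shows in the picture. A call takes as long as a camera call.
- robot.recognise(thing, picture): "box" ([centre column, centre row, width, height] as shares, 0 to 1, of the picture: columns of its width, rows of its height, round what is visible of it).
- robot.pinpoint(thing, picture): "position" ([row, column] as shares, 0 to 1, of the picture: columns of its width, rows of its height: a listed point, or the origin of a listed thing).
The state is a dict: "t": time; "q": joint angles; "dq": joint speeds; "joint_torque": joint torques, N m; "tool_pos": TCP position; "orientation": TCP orientation; "force": force on the tool from outside, world axes, zero at the start; "wrist_torque": the same for the moment, N m; "opening": finger opening in m.
Only numpy, scipy, OpenCV 4.12 (cv2) and the standard library are available. Lean on these libraries where they do the work, as an engineer would, in place of code of your own. Each camera call takes 0.05 s, during which the arm holds its last target.

## Working session

There is one attempt and no reset: what is moved stays moved. The work goes in short steps, Python scripts to look and compute and a tool call to move; the robot and the scene stay as the last step left them, time stands still between calls to the robot, and variables do not carry over. Pictures are saved under pics/ and viewed, and the job is handed in when it is done.

Besides the shell and the picture viewer there is one more tool, called after ">>>" by a JSON object that holds its "api" and its "payload", one argument or row to a line. jog_arm: Moves the arm, as the interface text tells. Its arguments: {"type":"object","properties":{"commands":{"type":"array"},"grip_force":{"type":"number"}},"required":["commands"]}

```bash
mkdir -p pics
cat > h.py <<'E'
import numpy as np, cv2
from plant import robot
def K(p):
    H,W=p["img"].shape[:2]; f=H/2/np.tan(np.radians(p["vfov"])/2); return f,p["cx"],p["cy"]
def ray(p,u,v):
    f,cx,cy=K(p); E=np.array(p["extrinsics"]); R=E[:3,:3]; c=-R.T@E[:3,3]
    return c,R.T@np.array([(u-cx)/f,(v-cy)/f,1])
def onz(p,u,v,z):
    c,d=ray(p,u,v); return c+d*(z-c[2])/d[2]
def proj(p,X):
    f,cx,cy=K(p); E=np.array(p["extrinsics"]); q=E[:3,:3]@np.array(X)+E[:3,3]; return f*q[0]/q[2]+cx,f*q[1]/q[2]+cy
def pin(p,n,z,k=2):
    for r in robot.pinpoint(n,p)[:k]:
        v,u=r["position"]; v*=384;u*=512; print(n,round(r["score"],2),"px",round(u),round(v),"w",np.round(onz(p,u,v,z),4))
def save(p,n,crop=None,s=1):
    im=p["img"]
    if crop: im=im[crop[1]:crop[3],crop[0]:crop[2]]
    cv2.imwrite("pics/"+n,cv2.resize(im,None,fx=s,fy=s,interpolation=cv2.INTER_CUBIC))
E
python3 - <<'E'
from h import *
s=robot.read_state(); print(s["t"],s["tool_pos"],s["orientation"],s["opening"],s["force"])
for n in ["top","scene"]:
    p=robot.read_camera(n); save(p,n+"0.png",None,1.5)
    print(n,np.round(ray(p,256,192),3))
    for t,z in [("mount",0),("gap",.1),("runner",.075),("bolt_head",.075),("valve_center",.112),("bin",0),("reducer",0),("coupling",0),("bignut",0)]: pin(p,t,z)
print(robot.read_state()["t"])
E
```

```text
0.0 [ 0.23671039 -0.55073022  0.21761122] [-2.62261390e+00  1.72759168e+00  2.18921514e-03] 0.0930822285700973 [ 0.25607018 -0.36715851 -0.40417161]
top [[ 0.461 -0.022  0.887]
 [ 0.183  0.001 -0.983]]
mount 0.74 px 348 235 w [ 0.5314 -0.2187  0.    ]
gap 0.97 px 360 228 w [ 0.538  -0.2202  0.1   ]
gap 0.35 px 352 187 w [ 0.6167 -0.2067  0.1   ]
runner 0.65 px 355 305 w [ 0.3927 -0.2089  0.075 ]
runner 0.25 px 361 225 w [ 0.546  -0.2283  0.075 ]
valve_center 0.78 px 362 229 w [ 0.5342 -0.2204  0.112 ]
valve_center 0.3 px 176 320 w [0.3698 0.1246 0.112 ]
bin 0.87 px 165 240 w [0.5215 0.1746 0.    ]
reducer 0.5 px 349 188 w [ 0.6345 -0.2234  0.    ]
bignut 0.75 px 178 320 w [0.3561 0.1427 0.    ]
scene [[ 0.834 -0.482  0.682]
 [-0.323  0.598 -0.733]]
mount 0.73 px 171 288 w [ 0.5182 -0.2152  0.    ]
mount 0.38 px 169 269 w [ 0.4905 -0.1855  0.    ]
gap 0.69 px 168 265 w [ 0.5348 -0.224   0.1   ]
runner 0.66 px 110 232 w [ 0.3866 -0.2119  0.075 ]
bolt_head 0.72 px 169 269 w [ 0.5272 -0.219   0.075 ]
bolt_head 0.55 px 170 260 w [ 0.517  -0.2033  0.075 ]
valve_center 0.79 px 168 262 w [ 0.5357 -0.2247  0.112 ]
valve_center 0.2 px 174 289 w [ 0.5752 -0.26    0.112 ]
bin 0.84 px 276 166 w [0.5316 0.1704 0.    ]
reducer 0.72 px 224 323 w [ 0.6396 -0.2233  0.    ]
coupling 0.72 px 354 260 w [0.7884 0.015  0.    ]
bignut 0.64 px 210 148 w [0.3589 0.1455 0.    ]
bignut 0.52 px 171 290 w [ 0.5203 -0.2197 -0.    ]
1.0
```

View pics/top0.png

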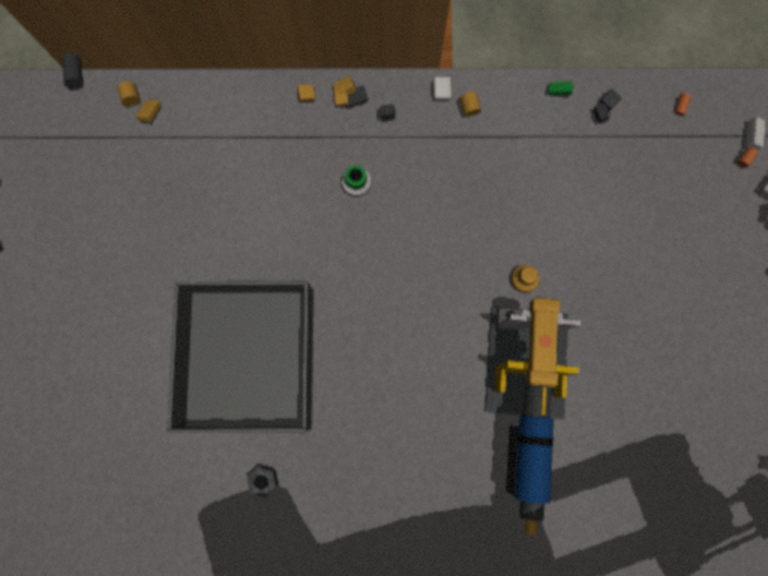

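View pics/scene0.png

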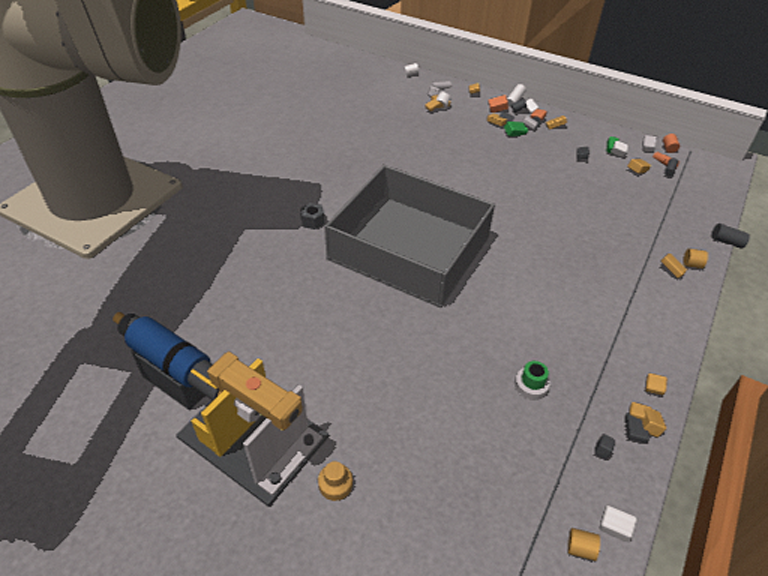

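Run:
```python
from h import *
p=robot.read_camera("top"); np.save("top.npy",p,allow_pickle=True); save(p,"top1.png",(310,180,410,360),3.3) if 0 else save(p,"top1.png",(310,190,400,290),6)
q=robot.read_camera("scene"); np.save("scene.npy",q,allow_pickle=True); save(q,"scene1.png",(110,225,240,345),5)
```

```text
(no output)
```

View pics/top1.png

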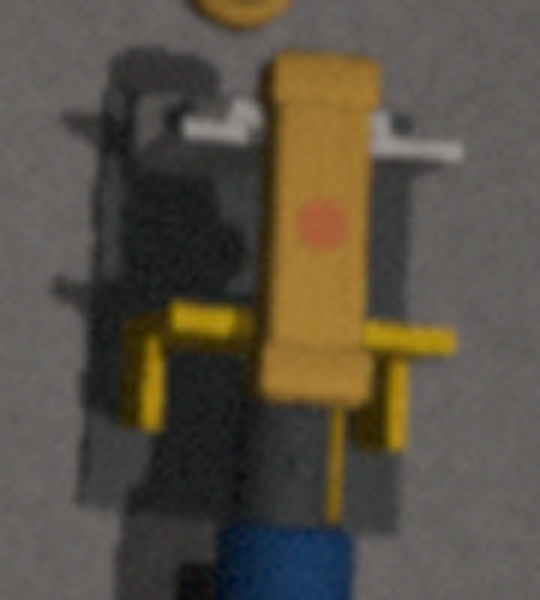

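View pics/scene1.png

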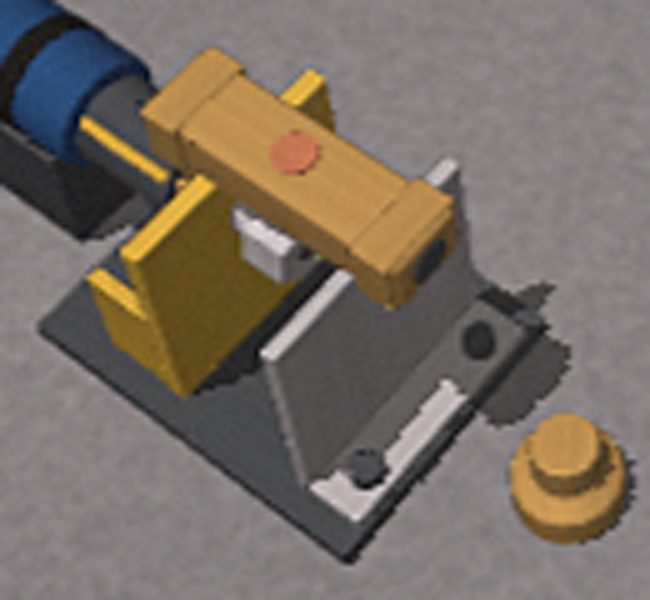

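Run:
```python
from h import *
from scipy.optimize import least_squares
p=np.load("top.npy",allow_pickle=True).item(); q=np.load("scene.npy",allow_pickle=True).item()
T=[((170,300),-19,45),((457,330),-19,-45),((457,355),-27,-45),((183,137),35,45),((463,162),35,-45),((463,145),41,-45)]
S=[((313,70),-27,45),((328,80),-19,45),((125,255),-27,-45),((140,265),-19,-45),((265,352),35,-45),((277,358),41,-45),((445,160),35,45),((457,165),41,45)]
T=[(310+(a+.5)/6-.5,190+(b+.5)/6-.5,x/1e3,y/1e3) for (a,b),x,y in T]
S=[(110+(a+.5)/5-.5,225+(b+.5)/5-.5,x/1e3,y/1e3) for (a,b),x,y in S]
def res(v,sets):
    X,Y,t=v;r=[]
    for cam,L in sets:
        for u,w,x,y in L:
            a=proj(cam,(X+np.cos(t)*x-np.sin(t)*y,Y+np.sin(t)*x+np.cos(t)*y,.1)); r+=[a[0]-u,a[1]-w]
    return np.array(r)
for s in ([(p,T)],[(q,S)],[(p,T),(q,S)]):
    o=least_squares(res,[.53,-.22,-.08],args=(s,)); X,Y,t=o.x
    print(np.round(o.x,4),np.degrees(t),"rms",np.sqrt(np.mean(o.fun**2)), "gap",X+.008*np.cos(t),Y+.008*np.sin(t))
for n,c,o_,sc,u,v in [("top",p,(310,190),6,321,223),("scene",q,(110,225),5,294,152)]:
    print(n,"dot",onz(c,o_[0]+u/sc-.4,o_[1]+v/sc-.4,.124))
for u,v in [(275,55),(382,62),(258,395),(370,405)]: print(onz(p,310+u/6-.4,190+v/6-.4,.124))
# bin corners top rim
for u,v in [(176,285),(308,283),(308,430),(170,430)]: print("bin",onz(p,u/1.5,v/1.5,.07))
print(robot.read_state()["t"])
```

```text
[ 0.529  -0.2236 -0.098 ] -5.6122753804733305 rms 0.2546497658901375 gap 0.5369626554906989 -0.2243812056409159
[ 0.5293 -0.2248 -0.0808] -4.626765057957961 rms 0.6150791376412783 gap 0.5372904159567053 -0.22541435809429913
[ 0.5291 -0.2243 -0.0877] -5.022086276131355 rms 0.564672533261853 gap 0.5370683044748835 -0.22500551931351126
top dot [ 0.5373998  -0.21919094  0.124     ]
scene dot [ 0.53531561 -0.21948618  0.124     ]
[ 0.59006147 -0.20719156  0.124     ]
[ 0.58779162 -0.24049646  0.124     ]
[ 0.4847634  -0.19759829  0.124     ]
[ 0.48170001 -0.23162856  0.124     ]
bin [0.6178863  0.25926786 0.07      ]
bin [0.62033566 0.08160053 0.07      ]
bin [0.42673511 0.07784715 0.07      ]
bin [0.42690246 0.2564701  0.07      ]
1.1
```

>>> {"api": "jog_arm", "payload": {
  "commands": [-1,0,0,0,7.05,-1,0,0,0,7.05,-1,0,0,0,7.05,-1,0,0,0,7.05,-1,-0.0297,-0.0225,0,0,-1,-0.0297,-0.0225,0,0,-1,-0.0297,-0.0225,0,0,-1,-0.0297,-0.0225,0,0,-1,-0.0297,-0.0225,0,0,-1,-0.0297,-0.0225,0,0,-1,-0.0297,-0.0225,0,0,-1,-0.0297,-0.0225,0,0,-1,-0.0297,-0.0225,0,0,-1,-0.0297,-0.0225,0,0,-1,-0.0297,-0.0225,0,0,-1,-0.0297,-0.0225,0,0],
  "grip_force": 40
}}

```text
t: 2.43
tool_pos: [0.5377, -0.2179, 0.2189]
orientation: [-2.123, 2.315, -0.001]
force: [1.5, 0.0, 0.1]
opening: 0.093
```

```bash
cat >> h.py <<'E'
from scipy.spatial.transform import Rotation as Ro
def togo(target,yaw=-5.0):
    s=robot.read_state(); R=Ro.from_rotvec(s["orientation"]).as_matrix()
    d=R.T@(np.array(target)-s["tool_pos"])
    a=np.degrees(np.arctan2(R[1,0],R[0,0])); turn=((a-(yaw-90)+90)%180)-90
    print("t",round(s["t"],2),"pos",np.round(s["tool_pos"],4),"F",np.round(s["force"],1),"open",round(s["opening"],4),"tilt z",np.round(R[:,2],3)); print("to go tool xyz",np.round(d,4),"turn",round(turn,2))
E
python3 - <<'E'
from h import *
togo((.536,-.2195,.093))
p=robot.read_camera("wrist"); save(p,"w0.png",None,1.5)
for n,z in [("valve_center",.112),("gap",.1),("bolt_head",.075),("mount",0)]: pin(p,n,z,1)
np.save("w0.npy",p,allow_pickle=True)
E
```

```text
t 2.43 pos [ 0.5377 -0.2179  0.2189] F [1.5 0.  0.1] open 0.093 tilt z [ 0. -0. -1.]
to go tool xyz [0.0017 0.0016 0.1259] turn 0.05
valve_center 0.95 px 261 197 w [ 0.5313 -0.2196  0.112 ]
gap 0.9 px 263 189 w [ 0.5356 -0.2222  0.1   ]
```

View pics/w0.png

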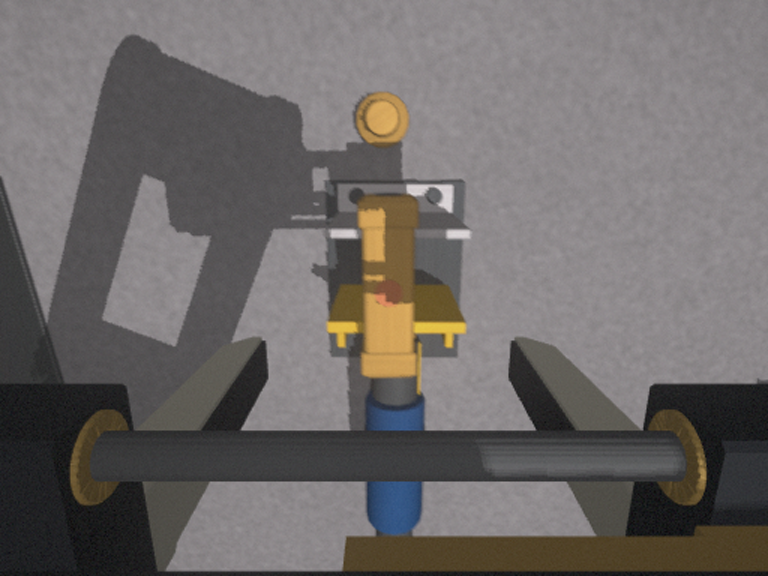

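Run:
```python
from h import *
p=np.load("w0.npy",allow_pickle=True).item()
def f(n,u,v,z): print(n,np.round(onz(p,(u+.5)/1.5-.5,(v+.5)/1.5-.5,z),4))
f("br L -19",328,321,.1);f("br R -19",465,321,.1);f("br L -27",328,333,.1);f("br R -27",466,332,.1)
f("rail L 35",331,238,.1);f("rail R 35",470,237,.1);f("rail R 41",470,229,.1)
f("dot",387,293,.124)
for a in [(359,197),(416,197),(362,376),(416,374)]: f("valve",*a,.124)
```

```text
br L -19 [ 0.5141 -0.177   0.1   ]
br R -19 [ 0.5066 -0.2646  0.1   ]
br L -27 [ 0.5059 -0.176   0.1   ]
br R -27 [ 0.499  -0.2649  0.1   ]
rail L 35 [ 0.5673 -0.1853  0.1   ]
rail R 35 [ 0.5606 -0.2698  0.1   ]
rail R 41 [ 0.5655 -0.27    0.1   ]
dot [ 0.5365 -0.217   0.124 ]
valve [ 0.5923 -0.2064  0.124 ]
valve [ 0.5896 -0.2375  0.124 ]
valve [ 0.4854 -0.1973  0.124 ]
valve [ 0.484  -0.2301  0.124 ]
```

>>> {"api": "jog_arm", "payload": {
  "commands": [-1,0.001,0.001,0.03,0,-1,0,0,0.03,0,-1,0,0,0.03,0,-1,0,0,0.02,0,-1,0,0,0.014,0,-1,0,0,0,0,1,0,0,0,0,1,0,0,0,0,1,0,0,0,0,1,0,0,0,0,1,0,0,0,0,1,0,0,0,0,1,0,0,0,0,1,0,0,0,0]
}}

```text
t: 3.85
tool_pos: [0.5356, -0.2204, 0.0948]
orientation: [-2.124, 2.315, -0.0]
force: [-1.0, 0.4, 0.3]
opening: 0.0445
```

>>> {"api": "jog_arm", "payload": {
  "commands": [1,0,0,0,0,1,0,0,0,0,1,0,0,0,0,1,0,0,0,0,1,0,0,0,0]
}}

```text
t: 4.27
tool_pos: [0.5356, -0.2202, 0.0946]
orientation: [-2.123, 2.315, 0.0]
force: [0.2, 1.2, 0.5]
opening: 0.0297
```

>>> {"api": "jog_arm", "payload": {
  "commands": [1,0,0,-0.015,0,1,0,0,-0.025,0,1,0,0,-0.025,0,1,0,0,-0.025,0,1,-0.02,0,-0.01,0,1,-0.0366,0.005,0,0,1,-0.0366,0.005,0,0,1,-0.0366,0.005,0,0,1,-0.0366,0.005,0,0,1,-0.0366,0.005,0,0,1,-0.0366,0.005,0,0,1,-0.0366,0.005,0,0,1,-0.0366,0.005,0,0,1,-0.0366,0.005,0,0,1,-0.0366,0.002,0,0]
}}

```text
t: 5.52
tool_pos: [0.521, 0.1698, 0.1941]
orientation: [2.123, -2.315, -0.0]
force: [0.8, -0.9, -3.0]
opening: 0.0299
```

Run:
```python
from h import *
togo((.523,.169,.012))
for n in ("scene","top"):
    p=robot.read_camera(n); save(p,n+"2.png",None,1.3); np.save(n+"2.npy",p,allow_pickle=True)
for n,z in [("bolt_head",.075)]: pin(p,n,z,1)
save(p,"top2b.png",(320,190,400,270),6)
```

```text
t 5.52 pos [0.521  0.1698 0.1941] F [ 0.8 -0.9 -3. ] open 0.0299 tilt z [-0.001 -0.001 -1.   ]
to go tool xyz [ 0.0005 -0.0023  0.1821] turn 0.05
bolt_head 0.61 px 362 232 w [ 0.5312 -0.229   0.075 ]
```

View pics/scene2.png

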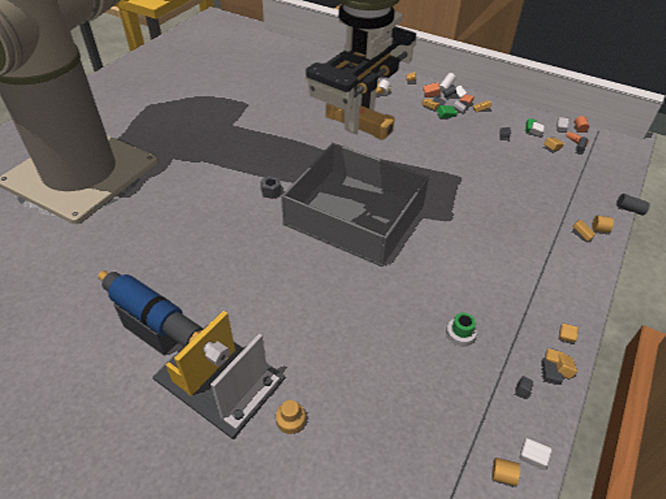

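View pics/top2b.png

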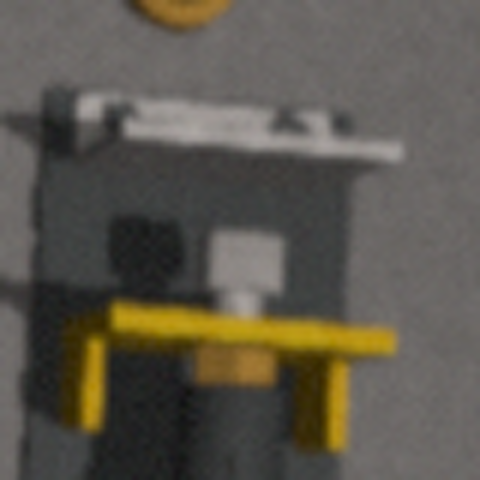

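>>> {"api": "jog_arm", "payload": {
  "commands": [1,0,-0.002,0.03,0,1,0,0,0.036,0,1,0,0,0.036,0,1,0,0,0.036,0,1,0,0,0.026,0,1,0,0,0.014,0,1,0,0,0.004,0,1,0,0,0,0,-0.2,0,0,0,0,-0.2,0,0,0,0,-0.2,0,0,0,0,-0.2,0,0,0,0,-0.2,0,0,0,0,-0.2,0,0,0,0]
}}

```text
t: 6.83
tool_pos: [0.5245, 0.1682, 0.0134]
orientation: [-2.123, 2.314, -0.001]
force: [-0.4, 0.7, -0.1]
opening: 0.0556
```

>>> {"api": "jog_arm", "payload": {
  "commands": [-0.2,0,0,-0.038,0,-0.2,0,0,-0.038,0,-0.2,0,0,-0.038,0,-0.2,0,0,-0.038,0,-0.2,0,0,-0.034,0,-0.2,0.0354,-0.0036,0,0,-0.2,0.0354,-0.0036,0,0,-0.2,0.0354,-0.0036,0,0,-0.2,0.0354,-0.0036,0,0,-0.2,0.0354,-0.0036,0,0,-0.2,0.0354,-0.0036,0,0,-0.2,0.0354,-0.0036,0,0,-0.2,0.0354,-0.0036,0,0,-0.2,0.0354,-0.0036,0,0,-0.2,0.0354,-0.0036,0,0,-0.2,0.0354,-0.0036,0,0]
}}

```text
t: 8.17
tool_pos: [0.5296, -0.2251, 0.1989]
orientation: [-2.123, 2.315, -0.001]
force: [0.5, -0.0, -0.4]
opening: 0.0559
```

Run:
```python
from h import *
togo((.530,-.2243,.056))
p=robot.read_camera("wrist"); save(p,"w3.png",None,1.5); save(p,"w3b.png",(205,130,325,240),5); np.save("w3.npy",p,allow_pickle=True)
for n,z in [("gap",.1),("bolt_head",.075)]: pin(p,n,z,1)
q=robot.read_camera("scene"); save(q,"s3.png",(120,150,340,340),3); np.save("s3.npy",q,allow_pickle=True)
for n,z in [("bolt_head",.075),("valve_center",.017)]: pin(q,n,z,1)
```

```text
t 8.17 pos [ 0.5296 -0.2251  0.1989] F [ 0.5 -0.  -0.4] open 0.0559 tilt z [ 0. -0. -1.]
to go tool xyz [-0.0008 -0.0003  0.1429] turn 0.05
gap 0.85 px 255 186 w [ 0.5362 -0.2221  0.1   ]
bolt_head 0.84 px 257 186 w [ 0.5294 -0.2238  0.075 ]
bolt_head 0.69 px 168 269 w [ 0.5257 -0.2196  0.075 ]
valve_center 0.91 px 272 160 w [0.5219 0.1697 0.017 ]
```

View pics/w3b.png

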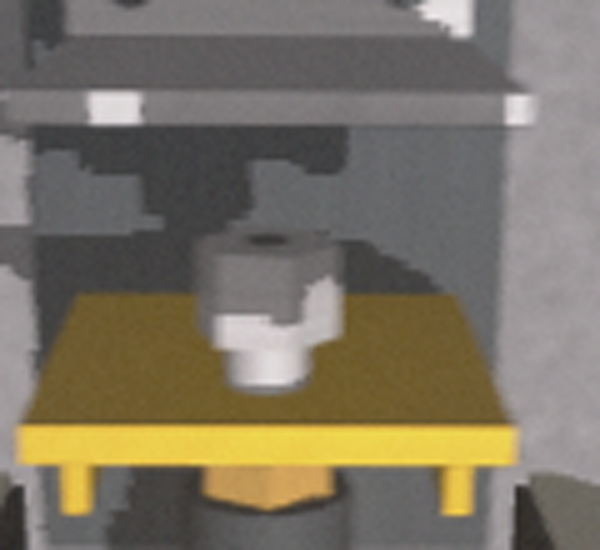

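View pics/s3.png

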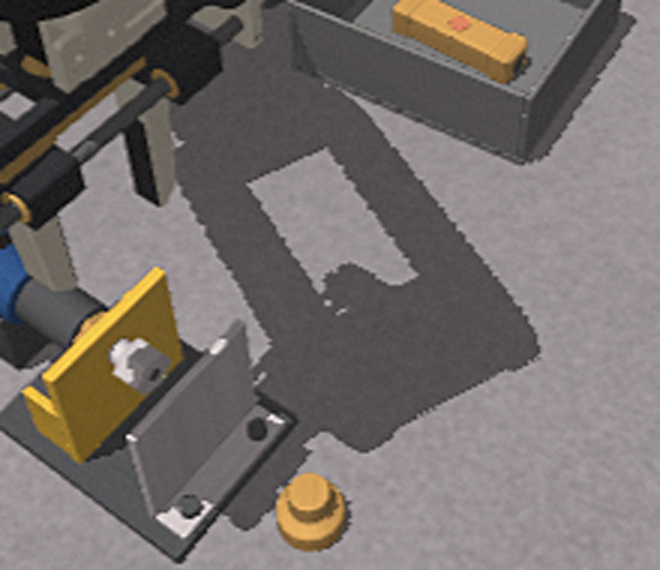

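```bash
cat > ov.py <<'E'
from h import *
def hexo(p,th,M=(.5292,-.2243),yaw=-5,x=(-.009,.009)):
    y=np.radians(yaw); out=[]
    for xx in x:
        L=[]
        for k in range(6):
            a=np.radians(th+30+60*k); Y=.0139*np.cos(a); Z=.075+.0139*np.sin(a)
            L.append(proj(p,(M[0]+np.cos(y)*xx-np.sin(y)*Y,M[1]+np.sin(y)*xx+np.cos(y)*Y,Z)))
        out.append(L)
    return np.array(out)
def sheet(p,name,box,s,ths,off=(0,0),cols=3):
    im=[]
    for th in ths:
        c=cv2.resize(p["img"][box[1]:box[3],box[0]:box[2]],None,fx=s,fy=s,interpolation=cv2.INTER_CUBIC)
        if th is not None:
            P=((hexo(p,th)+np.array(off)-np.array(box[:2])+.5)*s).astype(np.int32)
            for L in P: cv2.polylines(c,[L.reshape(-1,1,2)],True,(0,0,255),1)
            for a,b in zip(*P): cv2.line(c,tuple(map(int,a)),tuple(map(int,b)),(0,255,0),1)
            cv2.putText(c,str(th),(3,14),0,.5,(0,255,255),1)
        im.append(c)
    while len(im)%cols: im.append(im[-1]*0)
    out=np.vstack([np.hstack(im[i:i+cols]) for i in range(0,len(im),cols)])
    print(out.shape); cv2.imwrite("pics/"+name,out)
E
python3 - <<'E'
from ov import *
p=np.load("w3.npy",allow_pickle=True).item(); q=np.load("s3.npy",allow_pickle=True).item()
sheet(p,"ovw.png",(240,170,280,212),6,[None,0,10,20,30,40],cols=3)
sheet(q,"ovs.png",(148,252,184,286),7,[None,0,10,20,30,40],cols=3)
E
```

```text
(504, 720, 3)
(476, 756, 3)
```

View pics/ovw.png

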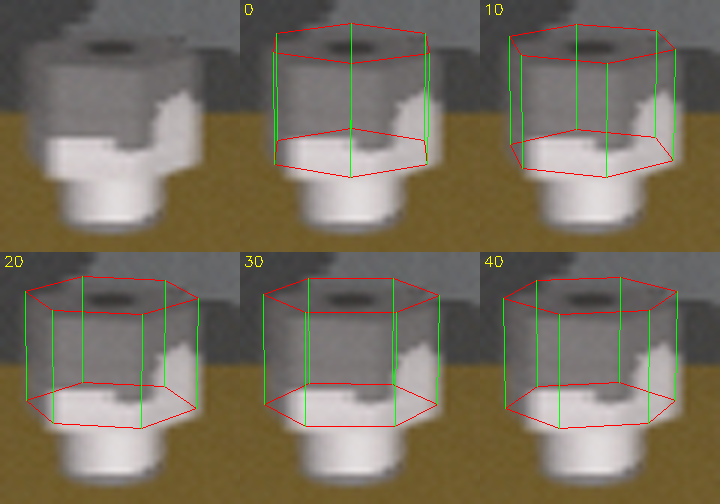

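View pics/ovs.png

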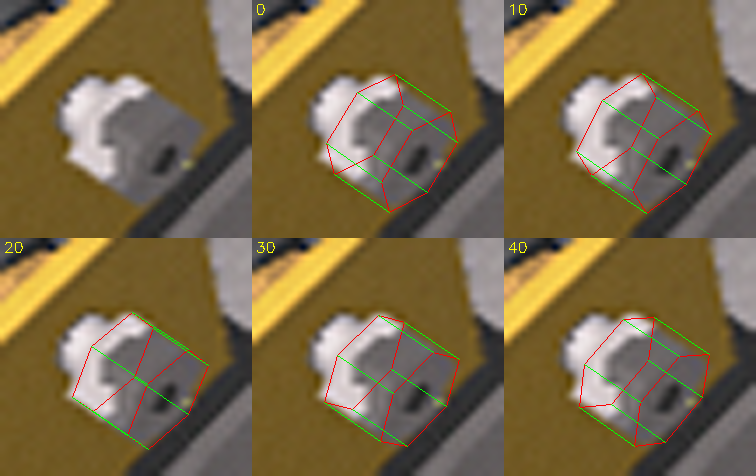

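>>> {"api": "jog_arm", "payload": {
  "commands": [-0.2,-0.001,0,0.02,0,-0.2,0,0,0.02,0,-0.2,0,0,0.02,0,-0.2,0,0,0.02,0,-0.2,0,0,0,0,-0.2,0,0,0,0,-0.2,0,0,0,0,-0.2,0,0,0,0,-0.2,0,0,0,0,-0.2,0,0,0,0,-0.2,0,0,0,0,-0.2,0,0,0,0,-0.2,0,0,0,0,-0.2,0,0,0,0,-0.2,0,0,0,0,-0.2,0,0,0,0,-0.2,0,0,0,0,-0.2,0,0,0,0,-0.2,0,0,0,0,-0.2,0,0,0,0]
}}

```text
t: 10.13
tool_pos: [0.53, -0.2223, 0.1186]
orientation: [-2.123, 2.315, 0.0]
force: [0.5, 0.1, 0.4]
opening: 0.0554
```

>>> {"api": "jog_arm", "payload": {
  "commands": [-0.2,0,0,0,0,-0.2,0,0,0,0,-0.2,0,0,0,0,-0.2,0,0,0,0,-0.2,0,0,0,0,-0.2,0,0,0,0,-0.2,0,0,0,0,-0.2,0,0,0,0,-0.2,0,0,0,0,-0.2,0,0,0,0,-0.2,0,0,0,0,-0.2,0,0,0,0,-0.2,0,0,0,0,-0.2,0,0,0,0,-0.2,0,0,0,0,-0.2,0,0,0,0,-0.2,0,0,0,0,-0.2,0,0,0,0,-0.2,0,0,0,0,-0.2,0,0,0,0]
}}

```text
t: 11.8
tool_pos: [0.5299, -0.2223, 0.1186]
orientation: [2.123, -2.315, -0.0]
force: [0.3, -0.4, 0.2]
opening: 0.056
```

Run:
```python
from ov import *
togo((.530,-.2243,.056))
p=robot.read_camera("wrist"); save(p,"w4.png",None,1.5); np.save("w4.npy",p,allow_pickle=True)
for n,z in [("gap",.1),("bolt_head",.075)]: pin(p,n,z,1)
q=robot.read_camera("top"); np.save("t4.npy",q,allow_pickle=True)
print(hexo(p,30).mean((0,1)))
```

```text
t 11.8 pos [ 0.5299 -0.2223  0.1186] F [ 0.3 -0.4  0.2] open 0.056 tilt z [-0.  0. -1.]
to go tool xyz [ 0.002  -0.0003  0.0626] turn 0.05
gap 0.62 px 260 219 w [ 0.5352 -0.2232  0.1   ]
bolt_head 0.92 px 263 215 w [ 0.5292 -0.225   0.075 ]
[261.76211345 214.77769779]
```

View pics/w4.png

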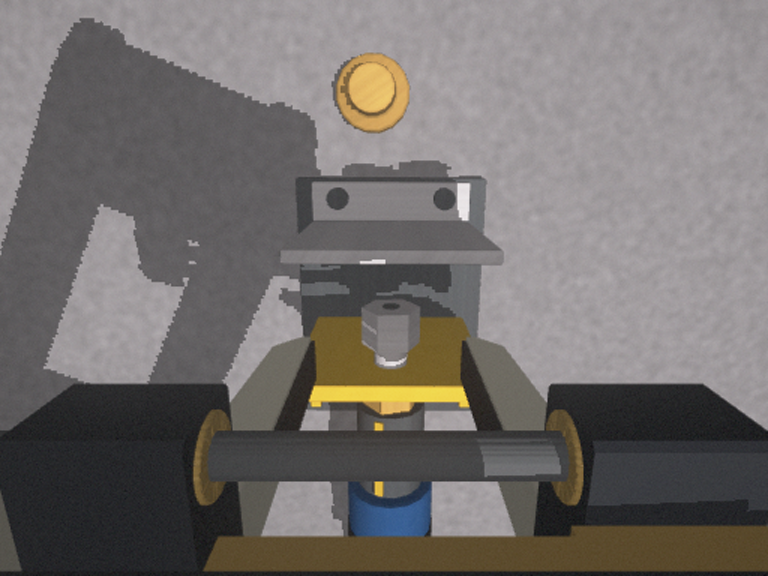

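Run:
```python
from ov import *
p=np.load("w4.npy",allow_pickle=True).item()
sheet(p,"ov4.png",(238,192,288,250),5,[None,26,32,38,44,50],cols=3)
```

```text
(580, 750, 3)
```

View pics/ov4.png

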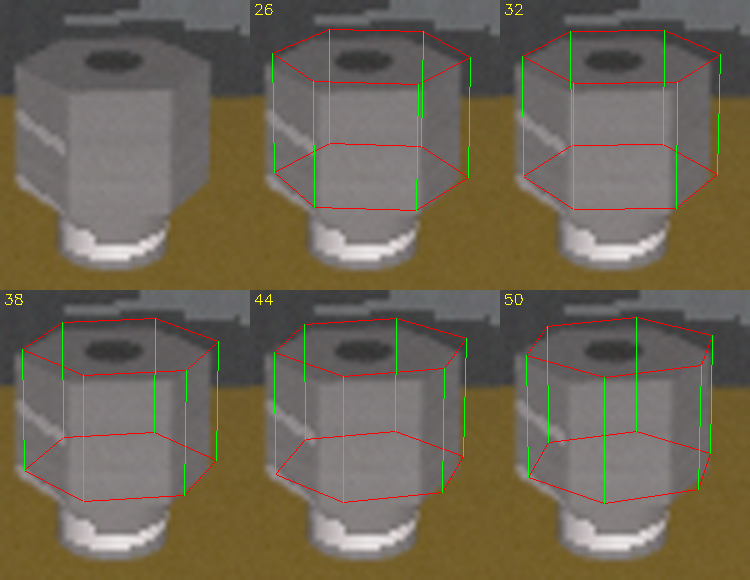

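>>> {"api": "jog_arm", "payload": {
  "commands": [-0.2,0.0013,0,0.01,0,-0.2,0,0,0.014,0,-0.2,0,0,0.014,0,-0.2,0,0,0.014,0,-0.2,0,0,0.0105,0,-0.2,0,0,0,0,-0.2,0,0,0,0,-0.2,0,0,0,0,-0.2,0,0,0,0,-0.2,0,0,0,0,-0.2,0,0,0,0,-0.2,0,0,0,0,-0.2,0,0,0,0,-0.2,0,0,0,0,-0.2,0,0,0,0,-0.2,0,0,0,0],
  "grip_force": 60
}}

```text
t: 13.33
tool_pos: [0.5298, -0.2236, 0.0561]
orientation: [2.123, -2.315, -0.0]
force: [-0.1, 0.2, -1.1]
opening: 0.0557
```

>>> {"api": "jog_arm", "payload": {
  "commands": [-0.2,0,0,0,0,-0.2,0,0,0,0,-0.2,0,0,0,0,-0.2,0,0,0,0,-0.2,0,0,0,0,-0.2,0,0,0,0,-0.2,0,0,0,0,-0.2,0,0,0,0,-0.2,0,0,0,0,-0.2,0,0,0,0,-0.2,0,0,0,0,-0.2,0,0,0,0,-0.2,0,0,0,0,-0.2,0,0,0,0,-0.2,0,0,0,0,-0.2,0,0,0,0,-0.2,0,0,0,0,-0.2,0,0,0,0,-0.2,0,0,0,0,-0.2,0,0,0,0]
}}

```text
t: 15.0
tool_pos: [0.5298, -0.2236, 0.0561]
orientation: [-2.123, 2.315, 0.0]
force: [0.6, 0.5, 0.6]
opening: 0.0555
```

>>> {"api": "jog_arm", "payload": {
  "commands": [-0.2,0,0,0,0,-0.2,0,0,0,0,-0.2,0,0,0,0,-0.2,0,0,0,0,-0.2,0,0,0,0,-0.2,0,0,0,0,-0.2,0,0,0,0,-0.2,0,0,0,0,-0.2,0,0,0,0,-0.2,0,0,0,0,-0.2,0,0,0,0,-0.2,0,0,0,0,-0.2,0,0,0,0,-0.2,0,0,0,0,-0.2,0,0,0,0,-0.2,0,0,0,0,-0.2,0,0,0,0,-0.2,0,0,0,0,-0.2,0,0,0,0,-0.2,0,0,0,0]
}}

```text
t: 16.67
tool_pos: [0.5298, -0.2236, 0.0562]
orientation: [-2.123, 2.315, -0.0]
force: [-0.1, -0.3, 0.5]
opening: 0.0556
```

Run:
```python
from ov import *
togo((.530,-.2237,.056))
p=robot.read_camera("wrist"); save(p,"w5.png",None,1.5); np.save("w5.npy",p,allow_pickle=True)
c=hexo(p,30).mean((0,1)); print(c); u,v=map(int,c)
sheet(p,"ov5.png",(u-36,v-36,u+36,v+36),3.4,[None,48,52,56,60,64],off=(-1,0),cols=3)
```

```text
t 16.67 pos [ 0.5298 -0.2236  0.0562] F [-0.1 -0.3  0.5] open 0.0556 tilt z [ 0. -0. -1.]
to go tool xyz [ 0.0001 -0.0002  0.0002] turn 0.05
[260.45250852 256.48394507]
(490, 735, 3)
```

View pics/w5.png

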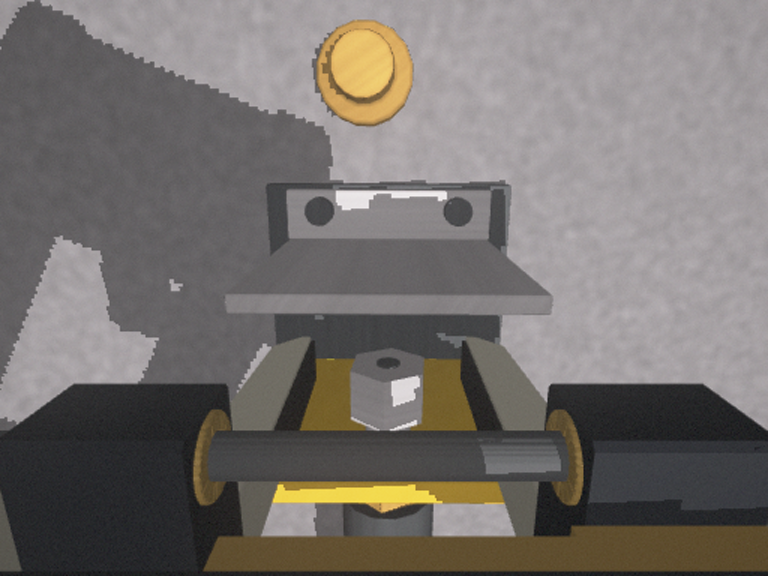

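View pics/ov5.png

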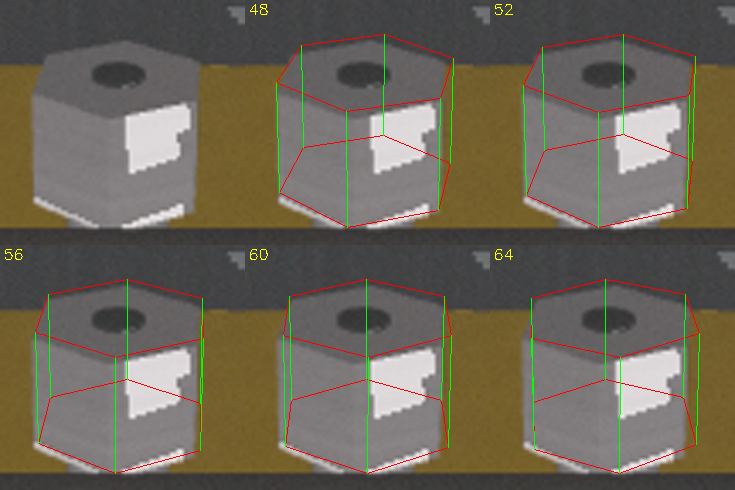

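>>> {"api": "jog_arm", "payload": {
  "commands": [-0.2,0,0,0,0,-0.2,0,0,0,0,-0.2,0,0,0,0,-0.2,0,0,0,0,-0.2,0,0,0,0,1,0,0,0,0,1,0,0,0,0,1,0,0,0,0,1,0,0,0,0,1,0,0,0,0,1,0,0,0,0,1,0,0,0,0,1,0,0,0,0,1,0,0,0,0,1,0,0,0,0,1,0,0,0,0,1,0,0,0,0,1,0,0,0,0,1,0,0,0,0,1,0,0,0,0],
  "grip_force": 60
}}

```text
t: 18.38
tool_pos: [0.5298, -0.2236, 0.0561]
orientation: [-2.123, 2.315, -0.0]
force: [-0.6, 0.2, 0.1]
opening: 0.0234
```

Run:
```python
from ov import *
togo((.530,-.2237,.056)); print(robot.read_state()["wrist_torque"])
p=robot.read_camera("wrist"); np.save("w6.npy",p,allow_pickle=True)
```

```text
t 18.38 pos [ 0.5298 -0.2236  0.0561] F [-0.6  0.2  0.1] open 0.0234 tilt z [ 0.  0. -1.]
to go tool xyz [ 0.0001 -0.0002  0.0001] turn 0.05
[ 0.18770467  0.00809749 -0.07601572]
```

>>> {"api": "jog_arm", "payload": {
  "commands": [1,0,0,0,0,1,0,0,0,0,1,0,0,0,0,1,0,0,0,0,1,0,0,0,0,1,0,0,0,0,1,0,0,0,0,1,0,0,0,0,1,0,0,0,0,1,0,0,0,0,1,0,0,0,0,1,0,0,0,0,1,0,0,0,0,1,0,0,0,0,1,0,0,0,0,1,0,0,0,0,1,0,0,0,0,1,0,0,0,0,1,0,0,0,0,1,0,0,0,0]
}}

```text
t: 20.1
tool_pos: [0.5299, -0.2236, 0.0561]
orientation: [-2.123, 2.315, 0.0]
force: [-1.0, 0.6, 0.7]
opening: 0.0239
```

Run:
```python
from ov import *
togo((.530,-.2237,.056)); print(robot.read_state()["wrist_torque"])
a=np.load("w6.npy",allow_pickle=True).item()
p=robot.read_camera("wrist"); np.save("w7.npy",p,allow_pickle=True)
b=(210,205,310,325)
A,B=[x["img"][b[1]:b[3],b[0]:b[2]] for x in (a,p)]
D=np.clip(cv2.absdiff(A,B).astype(int)*3,0,255).astype(np.uint8)
cv2.imwrite("pics/cmp.png",cv2.resize(np.hstack([A,B,D]),None,fx=2.6,fy=2.6,interpolation=cv2.INTER_CUBIC))
q=robot.read_camera("scene"); save(q,"s8.png",None,1.5); pin(q,"valve_center",.017,1); pin(q,"reducer",0,1);pin(q,"coupling",0,1);pin(q,"bignut",0,1)
```

```text
t 20.1 pos [ 0.5299 -0.2236  0.0561] F [-1.   0.6  0.7] open 0.0239 tilt z [ 0.  0. -1.]
to go tool xyz [ 0.0001 -0.0002  0.0001] turn 0.05
[ 0.24866824  0.04109688 -0.00743027]
valve_center 0.9 px 272 159 w [0.5203 0.1728 0.017 ]
reducer 0.7 px 224 324 w [ 0.6401 -0.2251  0.    ]
coupling 0.7 px 352 260 w [0.7859 0.0123 0.    ]
bignut 0.52 px 207 145 w [0.3486 0.1487 0.    ]
```

View pics/cmp.png

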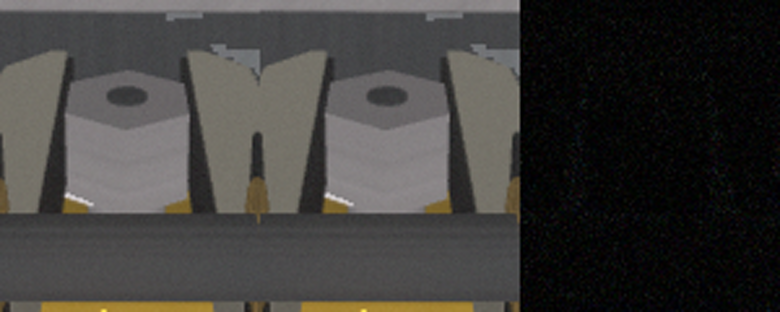

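View pics/s8.png

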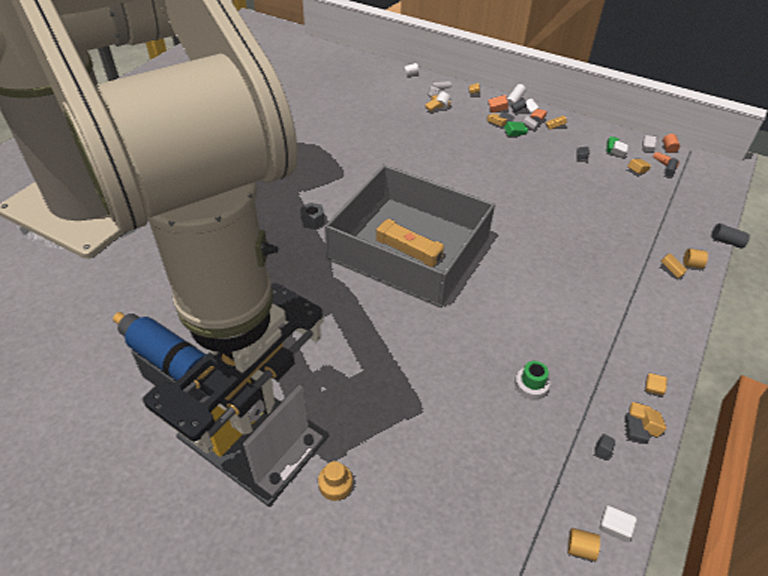

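The wrist pictures taken 1.7 s apart are identical. The head's side flats sit flush between the pads, at about columns 235 and 283. The opening is 24 mm, the across-flats size, and the wrist moment is about 0.15–0.2 N m, as the drive would give. In the scene picture the valve lies flat in the bin at about (272, 159), and the bystanders have not moved.

Run:
```python
from h import *
print(robot.close_job()); s=robot.read_state(); print(s["t"],s["opening"])
```

```text
the job is handed in; nothing more can be done
None
the job is handed in; nothing more can be done
```

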